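Dry squeegee stroke on a solder stencil, then lift the stencil off its pins and hold it

ROBOT

A 6-joint arm with a two-finger parallel gripper is mounted at the origin on the work surface; the furniture and walls round the work are solid. World frame = base frame: x ahead of the robot, y to its left, z up, the work surface at z = 0. Lengths are in m, angles in rad, forces in N, time in s.
With the tool pointing down it reaches from about 0.425 to 0.95 m from the base axis. Payload 3.5 kg.
Tool frame: the origin (TCP) lies between the finger pads; the fingertips stand 14 mm ahead of it and the grasp point (between the pads) lies 5 mm behind it; z points along the fingers, y is the direction in which the jaws open and shut (so a half turn about z gives the same grasp; the last joint's range is limited). The gripper opens to 85 mm and grips with 20 to 120 N. Pads are 22 mm wide; open, the fingers measure 114 mm over their backs; the gripper's body (76 mm by 85 mm) begins 54 mm behind the grasp point. The pads swing forward as they close: fully open they stand 13 mm farther back than shut.
Start: joints at [1.078, 0.286, 1.577, -0, 1.279, -0.15], TCP at [0.227, 0.636, 0.245] pointing down, gripper open.
Joint ranges: [-2.77, 2.77], [-0.9, 2.22], [0.21, 2.48], [-1.53, 4.67], [0.24, 2.81], [-2.84, 2.84]. Speed limits (rad/s): [2.79, 2.79, 3.14, 3.14, 3.14, 3.14].

INTERFACE

Orientations are given as a unit quaternion [x, y, z, w].
In Python, from plant import ctrl gives the robot as it stands. The module is installed in compiled form; this text tells all that it offers.
- The arm moves only by the tool servo_tool, never from a script. Its argument "increments" is text: rows parted by semicolons, each of 7 numbers parted by spaces: the turn, a rotation vector about the tool's x, y, z in rad, then the shift along the tool's x, y, z in cm, then the finger opening in cm, from 0 to 8.54. In form: ax ay az dx dy dz claw; .... A call has 1 to 10 rows; each row is the pose to reach, as a shift and turn from the pose commanded when the call began, along the tool's axes at that moment; what a row does not reach only later rows make up. A row lasts 1/12 s, in which the tool goes at most 41.7 mm and 7.16 degrees, less where a joint would pass 70% of its speed; a pose out of reach is approached as far as the arm can. A call with a gripper value outside its range is refused whole. The fingers move at their own pace and stop on an object; "grip_force" is the grip in N (left out, the last holds). Time passes only in rows, so rows that repeat a pose let the fingers close. It gives the time, the measured TCP pose, the force and the opening at its end, in the units of the state.
- ctrl.get_state(): the state, without advancing time (a new reading comes with each control period).
- ctrl.read_camera(name): name is "side" or "top" or "wrist"; returns (picture, depth): 384x512x3 uint8, red, green, blue; 384x512 float32, m along the optical axis (not along the pixel's ray), 0 where there is no reading.
- ctrl.camera_info(name): a dict with "camera_matrix" (3x3 intrinsics, pixels), "D" ([k1, k2, p1, p2, k3] as OpenCV has them; the pictures are not rectified), "world_to_cam" (4x4, takes a point from world to camera coordinates). Camera axes: x right, y down, z forward; pixel columns grow to the right and rows downward; lengths in m; the calibration is good to about 2 mm. A picture is of the moment at which its call begins: read the wrist's pose just before it. camera_info takes no time and is no camera call; for the wrist camera it gives the pose at the moment of the call.
- ctrl.sign_off(): hands the job in, once; it reports no verdict.
The state is a dict: "time": time; "qpos": joint angles; "dq": joint speeds; "joint_efforts": joint torques, N m; "eef_pos": TCP position; "tcp_rot": TCP orientation; "contact_force": force on the tool from outside, world axes, zero at the start; "wrist_torque": the same for the moment, N m; "opening": opening from 0.0 (shut) to 1.0 (fully open).
Only numpy, scipy, OpenCV 4.12 (cv2) and the standard library are available. Lean on these libraries where they do the work, as an engineer would, in place of code of your own. Each camera call takes 0.05 s, during which the arm holds its last target.

TASK

Make a dry setup stroke on the stencil printer: take the squeegee from its rest, press its sprung blade lightly on the bare strip of the stencil farthest from you and draw it towards you in one stroke, pressing all the way over the openings to the near bare strip without bottoming the spring, then put the squeegee back in its rest. Then take the stencil by its black grip lug, lift it straight up off the two locating pins and finish while holding it still and level, with its underside about 10 cm above the base and squarely over it, so that the board below can be changed. Leave the jar, the tweezers and the loaded circuit board alone.

Things in the scene. Friction and masses are not known exactly. Their poses are not given: they have to be found in the camera images.
- printer_base: Fixed aluminium base plate, 220 (x) x 150 (y) x 20 mm high with its feet, a bare green circuit board let in flush with its top. Origin at the centre of its underside on the bench, z up, x along the stroke, away from the robot; turned up to 0.3 rad. Two steel locating pins, 6 mm thick, stand 16 mm above its top at (x, y) = (86, 20) and (-86, -20) mm.
- stencil: Loose stencil, 0.16-0.26 kg, flat on the base, axes as the base's: foil 124 (x) x 80 (y) mm inside a frame 148 x 104 mm, 12 mm high; foil top at z = 2 mm. Openings within x = +-36, y = +-24 mm, bare foil beyond. Two end ears (out to x = +-98, 6 mm high) have 8 mm holes that sit loosely on the pins. Origin: centre of the underside, 20 mm above the bench at the start. Grip lug on its -y side.
- far_strip (a point): Point on the top of the stencil's foil, in the middle of the bare strip farthest from the robot (46 mm from the stencil's centre along its +x): the stroke starts here.
- near_strip (a point): Point on the top of the stencil's foil, in the middle of the bare strip nearest the robot (46 mm from the stencil's centre along its -x): the stroke ends here.
- lug_top (a point): Middle of the top of the stencil's black grip lug: an upright plate 60 mm long (stencil's x), 10 mm thick (stencil's y), its top 46 mm above the stencil's underside, centred at y = -58 mm just outside the frame. Its upper 33 mm stand free on both sides, above the 12 mm high frame beside it.
- squeegee: Loose hand squeegee, 0.17 kg: a straight wooden handle bar 76 mm long (its y), 22 mm thick (its x), 36 mm high, with a thin steel blade under it. Origin at the centre of the bar's underside; the bar's top is at z = 36 mm. It starts seated in its rest, upright, its y along the rest's y; either way round serves for the stroke.
- blade (a joint): How far the sprung blade is pushed up into the handle, in m: 0 free to 0.010 bottomed. The blade is 54 mm wide (along the handle), 3 mm thick; its edge stands 26 mm below the bar's underside when free. The push is 2.4 N to begin with and grows by 1.2 N per mm, so 4 mm gives about 7 N.
- blade_edge (a point): Middle of the lower edge of the squeegee's blade (26 mm below the squeegee's origin when free).
- squeegee_rest: Fixed grey rest: foot 70 (x) x 96 (y) x 8 mm, two posts at y = +-35 mm (9 mm thick) whose saddles carry the ends of the handle bar 42 mm above the bench; lips on both sides rise 11 mm above the saddles and leave the bar 2 to 3 mm of play each way in x; along y nothing stops it. Between the posts 61 mm are open. Origin at the centre of the foot's underside, z up; turned up to 0.4 rad.
- rest_seat (a point): Where the origin of the squeegee (centre of the bar's underside) belongs when it is in the rest: midway between the two saddles, 42 mm above the bench.
- fixings_jar: Bystander: round screw-top jar, 51 mm across, 49 mm high; origin at the centre of its underside.
- tweezers: Bystander: steel tweezers lying flat, 12 x 118 x 9 mm, long along its y; origin at the centre of its underside.
- loaded_board: Bystander: green circuit board with parts on it, on feet, 70 x 90 x 16 mm; origin at the centre of its underside.
- base_top (a point): Centre of the top of the printer base, level with the board's face, 20 mm above the bench.
There are look-alikes about, which are no part of the job. Of the things shaped like the squeegee, the wooden one is meant. Leave any blue look-alike of the stencil alone.

How it is judged:
On the way, in this order (a step that is already met when the one before it is completed fails the run):
1. the blade is pressed on the far bare strip, spring partly in, stencil seated on its pins (x of blade_edge in the frame of stencil between 0.034 and 0.06 m and contact force between squeegee and stencil above 3 N and value of joint blade between 0.0008 and 0.0096 m and y of blade_edge in the frame of stencil between -0.016 and 0.016 m and angle between the y axis of squeegee and the y axis of stencil, either way round below 0.2 rad and z of stencil in the frame of printer_base below 0.0235 m), for 0.1 s.
2. the pressed blade is drawn over the far half of the openings (x of blade_edge in the frame of stencil between 0.008 and 0.032 m and contact force between squeegee and stencil above 3 N and value of joint blade between 0.0008 and 0.0096 m and y of blade_edge in the frame of stencil between -0.016 and 0.016 m and angle between the y axis of squeegee and the y axis of stencil, either way round below 0.2 rad), for 0.05 s.
3. the pressed blade is drawn over the middle (x of blade_edge in the frame of stencil between -0.016 and 0.006 m and contact force between squeegee and stencil above 3 N and value of joint blade between 0.0008 and 0.0096 m and y of blade_edge in the frame of stencil between -0.016 and 0.016 m and angle between the y axis of squeegee and the y axis of stencil, either way round below 0.2 rad), for 0.05 s.
4. the pressed blade is drawn over the near half of the openings (x of blade_edge in the frame of stencil between -0.033 and -0.017 m and contact force between squeegee and stencil above 3 N and value of joint blade between 0.0008 and 0.0096 m and y of blade_edge in the frame of stencil between -0.016 and 0.016 m and angle between the y axis of squeegee and the y axis of stencil, either way round below 0.2 rad), for 0.03 s.
5. the blade, still pressed, reaches the near bare strip (x of blade_edge in the frame of stencil between -0.06 and -0.034 m and contact force between squeegee and stencil above 3 N and value of joint blade between 0.0008 and 0.0096 m and y of blade_edge in the frame of stencil between -0.016 and 0.016 m and angle between the y axis of squeegee and the y axis of stencil, either way round below 0.2 rad), for 0.05 s.
6. the squeegee is back in its rest and let go, the stencil still seated on its pins (horizontal distance between squeegee and rest_seat below 0.01 m and z of squeegee in the frame of squeegee_rest between 0.038 and 0.046 m and angle between squeegee's own z axis and vertical below 0.1 rad and angle between the y axis of squeegee and the y axis of squeegee_rest, either way round below 0.2 rad and contact force between squeegee and the fingers below 0.05 N and z of stencil in the frame of printer_base below 0.0235 m), for 0.3 s.
At the end, for the whole second after the job is handed in: The fingers hold the stencil clear of base and squeegee, underside 70-140 mm above the base's top, within 30 mm and 0.15 rad of square over it, level within 0.09 rad, still (20 mm/s, 0.12 rad/s); the squeegee sits upright in its rest (within 10 mm, 0.2 rad), let go (z of stencil in the frame of base_top between 0.07 and 0.14 m and horizontal distance between stencil and printer_base below 0.03 m and angle between the x axis of stencil and the x axis of printer_base, either way round below 0.15 rad and angle between stencil's own z axis and vertical below 0.09 rad and linear speed of stencil below 0.02 m/s and angular speed of stencil below 0.12 rad/s and contact force between stencil and the fingers above 2 N and contact force between stencil and squeegee below 0.05 N and contact force between stencil and printer_base below 0.05 N and horizontal distance between squeegee and rest_seat below 0.01 m and z of squeegee in the frame of squeegee_rest between 0.038 and 0.046 m and angle between squeegee's own z axis and vertical below 0.1 rad and angle between the y axis of squeegee and the y axis of squeegee_rest, either way round below 0.2 rad and contact force between squeegee and the fingers below 0.05 N); the arm keeps its last pose, push and grip.
It fails at once if the squeegee pushes on the stencil with more than 30 N (contact force between squeegee and stencil above 30 N).
It fails at once if the stencil is tilted by more than 0.2 rad (11 degrees) (angle between stencil's own z axis and vertical above 0.2 rad).
It fails at once if the jar, the tweezers or the loaded board is moved by more than 20 mm (distance of any of fixings_jar, tweezers, loaded_board from where it was at the start of the episode above 0.02 m).
It also fails if it takes over 64 s, if anything falls off the work surface, if the arm or the gripper's body presses on something with over 40 N, if the wrist force passes 120 N, or if a joint passes its speed limit or range.

## Working session

There is one attempt and no reset: what is moved stays moved. The work goes in short steps, Python scripts to look and compute and a tool call to move; the robot and the scene stay as the last step left them, time stands still between calls to the robot, and variables do not carry over. Pictures are saved under pics/ and viewed, and the job is handed in when it is done.

Besides the shell and the picture viewer there is one more tool, called after "Emit:" by a JSON object that holds its "api" and its "payload", one argument or row to a line. servo_tool: Moves the arm, as the interface text tells. Its arguments: {"type":"object","properties":{"increments":{"type":"string"},"grip_force":{"type":"number"}},"required":["increments"]}

```bash
mkdir -p pics; cat > h.py <<'E'
import numpy as np, cv2
from plant import ctrl
def cap(name,tag):
    info=ctrl.camera_info(name)
    im,d=ctrl.read_camera(name)
    cv2.imwrite(f'pics/{tag}.png',im[...,::-1])
    np.savez(f'{tag}.npz',im=im,d=d,K=info['camera_matrix'],D=info['D'],T=info['world_to_cam'])
    return im,d
class V:
    def __init__(s,tag):
        z=np.load(f'{tag}.npz'); s.im=z['im'];s.d=z['d'];s.K=z['K'];s.D=z['D'];s.T=z['T']
        s.R=s.T[:3,:3]; s.c=-s.R.T@s.T[:3,3]
    def ray(s,uv):
        uv=np.asarray(uv,float).reshape(-1,1,2)
        n=cv2.undistortPoints(uv,s.K,s.D).reshape(-1,2)
        return np.c_[n,np.ones(len(n))]@s.R
    def onz(s,uv,z):
        r=s.ray(uv); return s.c+r*((z-s.c[2])/r[:,2])[:,None]
    def dep(s,uv):
        uv=np.asarray(uv).reshape(-1,2); r=s.ray(uv)
        return s.c+r*s.d[uv[:,1].astype(int),uv[:,0].astype(int)][:,None]
    def cloud(s):
        h,w=s.d.shape; g=np.stack(np.meshgrid(np.arange(w),np.arange(h)),-1).reshape(-1,2)
        P=s.dep(g).reshape(h,w,3); P[s.d==0]=np.nan; return P
    def px(s,P):
        return cv2.projectPoints(np.asarray(P,float).reshape(-1,3),cv2.Rodrigues(s.R)[0],s.T[:3,3],s.K,s.D)[0].reshape(-1,2)
E
python3 - <<'E'
from h import *
print(ctrl.get_state())
for n in ['side','top','wrist']: cap(n,n+'0'); 
for n in ['side','top']:
    v=V(n+'0'); print(n,v.c,v.R[2])
E
```

```text
{'time': 0.0, 'qpos': array([ 1.07800799e+00,  2.87206588e-01,  1.57818950e+00,  9.70833143e-06,
        1.27858809e+00, -1.49994151e-01]), 'dq': array([ 3.07631829e-05,  1.17728139e-04, -1.15713247e-03, -5.52041821e-04,
       -5.47349711e-04,  4.35776754e-04]), 'joint_efforts': array([-1.18831595e-03, -4.05965567e+01, -2.92631668e+01, -1.72276937e-04,
        5.70354328e-03,  6.88781768e-06]), 'eef_pos': array([0.22654766, 0.63518186, 0.24391308]), 'tcp_rot': array([ 1.70560399e-01,  9.85346498e-01, -1.13306840e-03, -3.82134653e-04]), 'contact_force': array([-0.35547841,  0.17553712, -0.36710866]), 'wrist_torque': array([-0.0157452 , -0.04277002, -0.02473265]), 'opening': 1.0006145658496504}
side [ 0.11512465 -0.75918531  0.90676222] [ 0.32940143  0.68989316 -0.64462557]
top [0.42568976 0.12405354 1.32650075] [ 0.08510216  0.01126196 -0.99630858]
```

View pics/top0.png

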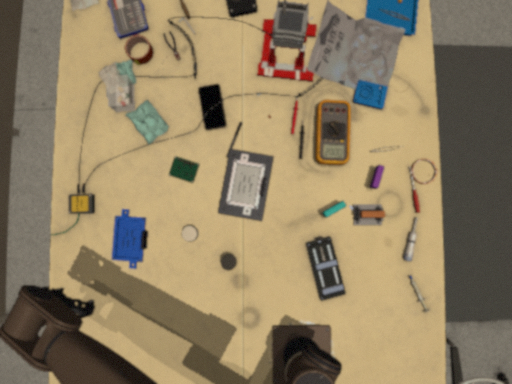

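View pics/side0.png

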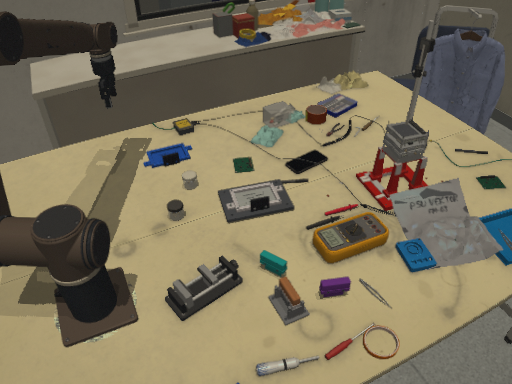

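```bash
python3 - <<'E'
from h import *
a=V('top0').im[...,::-1]; b=V('side0').im[...,::-1]
A=cv2.resize(a[140:230,205:295],(400,400),interpolation=3);B=cv2.resize(a[185:245,310:400],(400,267),interpolation=3)
C=cv2.resize(b[165:235,205:305],(400,280),interpolation=3);D=cv2.resize(b[240:325,245:355],(400,309),interpolation=3)
o=np.zeros((600,800,3),np.uint8);o[:300,:400]=cv2.resize(A,(400,300));o[:267,400:]=B;o[300:580,:400]=C;o[285:594,400:]=D
cv2.imwrite('pics/crop0.png',o)
E
```

```text
(no output)
```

View pics/crop0.png

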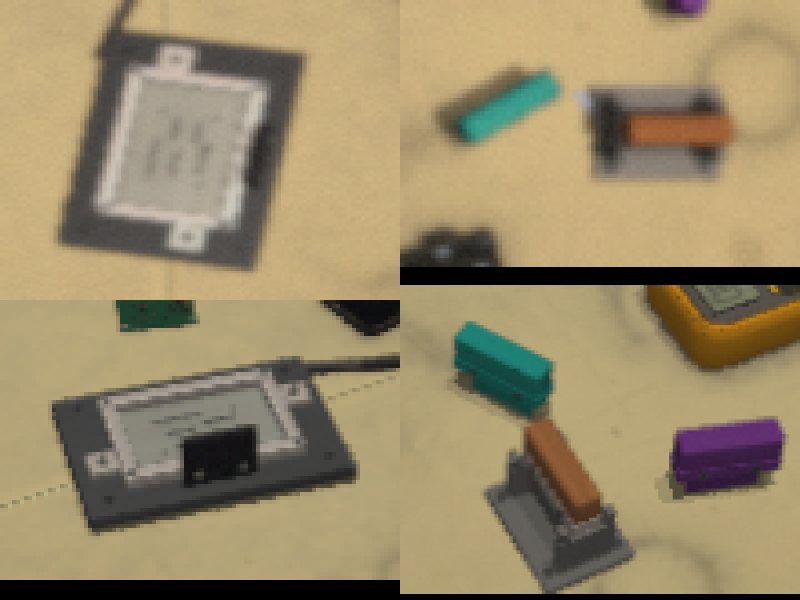

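```bash
python3 - <<'E'
from h import *
v=V('top0')
print('base corners',v.onz([[230,150],[273,156],[262,220],[219,213]],0.02).round(3))
print('rest',v.onz([[353,205],[382,205],[382,225],[353,225]],0.008).round(3))
print('bar',v.onz([[361,210],[383,210],[383,217],[361,217]],0.078).round(3))
w=V('wrist0'); print(w.c,w.R.round(3),w.K)
s=ctrl.get_state();print(s['eef_pos'])
E
```

```text
base corners [[0.671 0.232 0.02 ]
 [0.65  0.089 0.02 ]
 [0.438 0.127 0.02 ]
 [0.462 0.268 0.02 ]]
rest [[ 0.486 -0.175  0.008]
 [ 0.485 -0.273  0.008]
 [ 0.419 -0.271  0.008]
 [ 0.42  -0.174  0.008]]
bar [[ 0.467 -0.185  0.078]
 [ 0.466 -0.254  0.078]
 [ 0.444 -0.254  0.078]
 [ 0.445 -0.184  0.078]]
[0.15962539 0.65828735 0.37149292] [[ 0.335  0.942 -0.003]
 [ 0.905 -0.321  0.279]
 [ 0.261 -0.096 -0.96 ]] [[296.48169678   0.         252.1418675 ]
 [  0.         296.48169678 193.63107754]
 [  0.           0.           1.        ]]
[0.2266594  0.63531363 0.24424976]
```

View pics/wrist0.png

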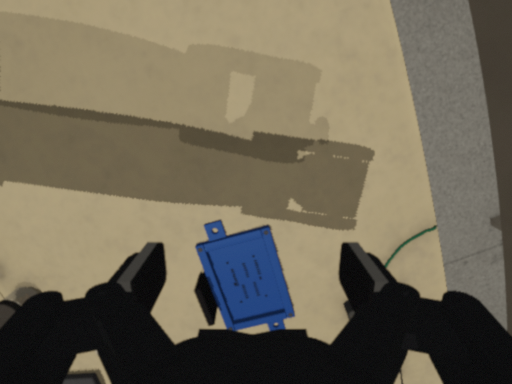

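```bash
cat > mv.py <<'E'
import sys
from h import *
from scipy.spatial.transform import Rotation as Ro
def go(x,y,z,ang):
    s=ctrl.get_state(); R=Ro.from_quat(s['tcp_rot']); p=s['eef_pos']
    # -x tool direction = ang, z down
    X=-np.array([np.cos(ang),np.sin(ang),0]);Z=np.array([0,0,-1.]);Y=np.cross(Z,X)
    T=Ro.from_matrix(np.c_[X,Y,Z])
    dr=(R.inv()*T).as_rotvec(); dp=R.inv().apply(np.array([x,y,z])-p)*100
    print('t',round(s['time'],2),'pos',p.round(4),'F',s['contact_force'].round(1),'op',round(s['opening'],3))
    print('cmd %.3f %.3f %.3f  %.2f %.2f %.2f'%(*dr,*dp), 'rows', max(np.linalg.norm(dr)/.12,np.linalg.norm(dp)/4.1))
if __name__=='__main__': go(*map(float,sys.argv[1:5]))
E
python3 mv.py 0.555 0.179 0.27 -1.745
```

```text
t 0.15 pos [0.2267 0.6353 0.2442] F [0.3 0.1 0.5] op 1.001
cmd -0.002 0.001 1.402  -46.26 -31.94 -2.53 rows 13.725722211808653
```

Emit:
{"api": "servo_tool", "payload": {
  "increments": "0 0 1.402 -46.3 -31.9 -2.5 8.5;0 0 1.402 -46.3 -31.9 -2.5 8.5;0 0 1.402 -46.3 -31.9 -2.5 8.5;0 0 1.402 -46.3 -31.9 -2.5 8.5;0 0 1.402 -46.3 -31.9 -2.5 8.5;0 0 1.402 -46.3 -31.9 -2.5 8.5;0 0 1.402 -46.3 -31.9 -2.5 8.5;0 0 1.402 -46.3 -31.9 -2.5 8.5;0 0 1.402 -46.3 -31.9 -2.5 8.5;0 0 1.402 -46.3 -31.9 -2.5 8.5"
}}

```text
time: 0.98
eef_pos: [0.4709, 0.2962, 0.2638]
tcp_rot: [0.717, 0.697, -0.0, -0.0]
contact_force: [1.1, 0.1, -0.3]
opening: 0.997
```

```bash
python3 mv.py 0.555 0.179 0.27 -1.745
```

```text
t 0.98 pos [0.4709 0.2962 0.2638] F [ 1.1  0.1 -0.3] op 0.997
cmd -0.000 0.000 0.146  -11.48 8.74 -0.63 rows 3.522578643984048
```

Emit:
{"api": "servo_tool", "payload": {
  "increments": "0 0 0.146 -11.5 8.7 -0.6 8.5;0 0 0.146 -11.5 8.7 -0.6 8.5;0 0 0.146 -11.5 8.7 -0.6 8.5;0 0 0.146 -11.5 8.7 -0.6 8.5;0 0 0.146 -11.5 8.7 -0.6 8.5;0 0 0.146 -11.5 8.7 -0.6 8.5"
}}

```text
time: 1.48
eef_pos: [0.5549, 0.1803, 0.2693]
tcp_rot: [0.765, 0.644, -0.0, -0.001]
contact_force: [0.6, 0.3, -0.7]
opening: 0.993
```

```bash
python3 - <<'E'
from h import *
cap('wrist','w1')
E
python3 mv.py 0.452 -0.223 0.26 -1.571
```

```text
t 1.53 pos [0.5543 0.1813 0.2693] F [-0.7  0.2 -0.2] op 0.992
cmd -0.001 -0.000 -0.168  -41.58 -3.30 0.93 rows 10.17480944904805
```

View pics/w1.png

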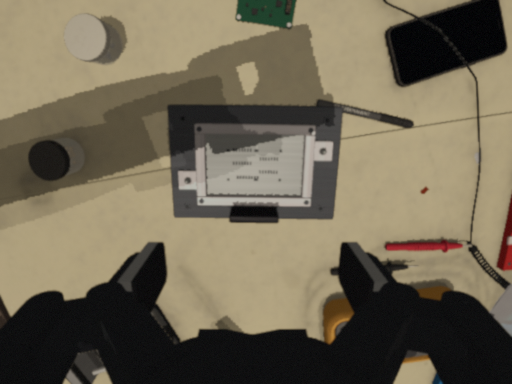

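```bash
python3 - <<'E'
from h import *
v=V('w1'); a=v.im[...,::-1]
o=cv2.resize(a[95:230,160:350],(800,568),interpolation=cv2.INTER_CUBIC); cv2.imwrite('pics/w1c.png',o)
E
```

```text
(no output)
```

View pics/w1c.png

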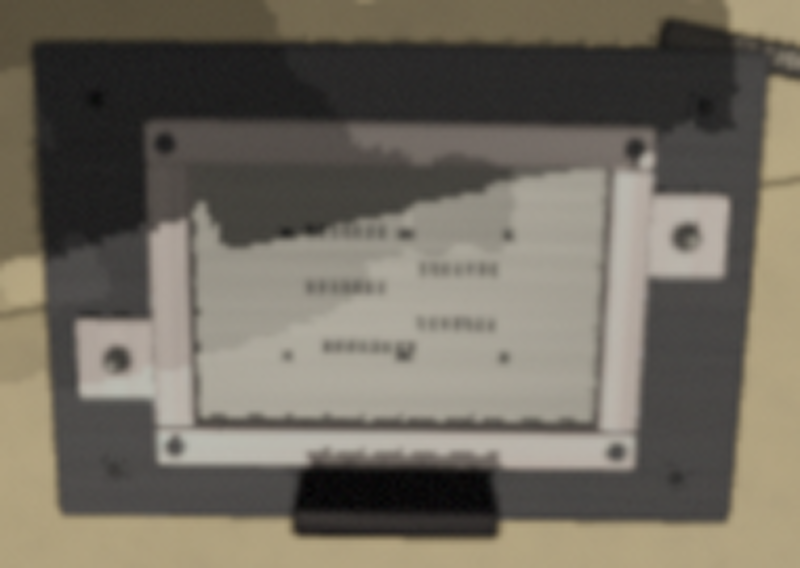

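Emit:
{"api": "servo_tool", "payload": {
  "increments": "0 0 -0.168 -41.6 -3.3 0.9 8.5;0 0 -0.168 -41.6 -3.3 0.9 8.5;0 0 -0.168 -41.6 -3.3 0.9 8.5;0 0 -0.168 -41.6 -3.3 0.9 8.5;0 0 -0.168 -41.6 -3.3 0.9 8.5;0 0 -0.168 -41.6 -3.3 0.9 8.5;0 0 -0.168 -41.6 -3.3 0.9 8.5;0 0 -0.168 -41.6 -3.3 0.9 8.5;0 0 -0.168 -41.6 -3.3 0.9 8.5;0 0 -0.168 -41.6 -3.3 0.9 8.5"
}}

```text
time: 2.37
eef_pos: [0.4528, -0.2202, 0.2609]
tcp_rot: [0.706, 0.708, 0.0, 0.0]
contact_force: [0.8, -0.0, -0.1]
opening: 0.992
```

```bash
cat > fit.py <<'E'
from h import *
def fit(m,P): # 2D rigid fit model->world
    m=np.array(m,float);P=np.array(P)[:,:2];mc=m.mean(0);pc=P.mean(0)
    a=m-mc;b=P-pc; th=np.arctan2((a[:,0]*b[:,1]-a[:,1]*b[:,0]).sum(),(a*b).sum())
    R=np.array([[np.cos(th),-np.sin(th)],[np.sin(th),np.cos(th)]])
    t=pc-R@mc; return t,th,(P-(m@R.T+t)),
E
python3 - <<'E'
from fit import *
v=V('w1'); s=800/190
f=lambda L:np.array(L)/s+[160,95]-0.4
fr=v.onz(f([(145,122),(655,130),(636,468),(157,466)]),.032)
print('frame',*fit([(-.074,.052),(.074,.052),(.074,-.052),(-.074,-.052)],fr))
pn=v.onz(f([(687,237),(117,360)]),.034)
print('pins',*fit([(.086,.02),(-.086,-.02)],pn))
b=v.onz(f([(35,44),(766,52),(730,520),(62,515)]),.02)
print('base',*fit([(-.11,.075),(.11,.075),(.11,-.075),(-.11,-.075)],b))
l=v.onz(f([(305,468),(488,468),(497,518),(294,518)]),.066)
print(l)
cap('wrist','w2'); 
a=V('w2').im[...,::-1]
E
```

```text
frame [0.55680018 0.17891111] -0.17879474305410617 [[ 7.74342747e-04 -1.85816327e-04]
 [-9.93438469e-04 -7.31811188e-04]
 [ 1.44109258e-04  8.47881483e-04]
 [ 7.49864635e-05  6.97460322e-05]]
pins [0.55699972 0.18031338] -0.1819630549080708 [[-1.98694151e-03 -9.25263046e-05]
 [ 1.98694151e-03  9.25263046e-05]]
base [0.55695869 0.1793073 ] -0.17811733395334153 [[ 0.00252486 -0.00203835]
 [-0.00324275 -0.00136751]
 [-0.00142072  0.00213564]
 [ 0.00213861  0.00127023]]
[[0.5241761  0.14351643 0.066     ]
 [0.5745838  0.13490859 0.066     ]
 [0.57491265 0.11971911 0.066     ]
 [0.51830035 0.12938435 0.066     ]]
```

View pics/w2.png

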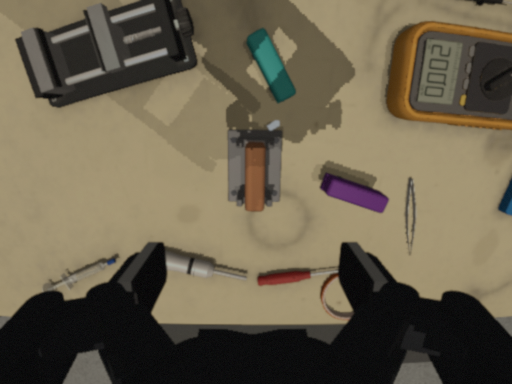

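```bash
python3 - <<'E'
from h import *
v=V('w2'); a=v.im[...,::-1]
o=cv2.resize(a[115:220,210:300],(514,600),interpolation=cv2.INTER_CUBIC); cv2.imwrite('pics/w2c.png',o)
E
```

```text
(no output)
```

View pics/w2c.png

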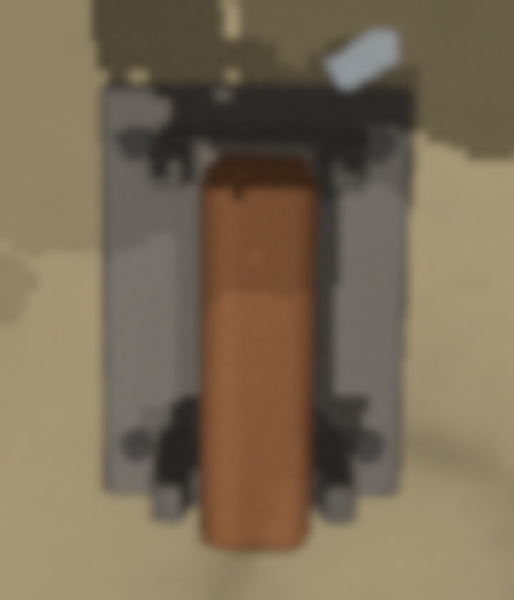

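```bash
python3 - <<'E'
from fit import *
v=V('w2'); s=600/105; f=lambda L:np.array(L)/s+[210,115]-0.4
b=v.onz(f([(103,87),(413,88),(400,492),(105,492)]),.008)
t,th,r=fit([(-.035,.048),(.035,.048),(.035,-.048),(-.035,-.048)],b);print('rest',t,th,r)
q=v.onz(f([(203,187),(315,187),(306,548),(203,548)]),.078)
t2,th2,r2=fit([(-.011,.038),(.011,.038),(.011,-.038),(-.011,-.038)],q);print('bar',t2,th2,r2)
P=v.cloud()
m=(abs(P[...,2]-.078)<.012)&(abs(P[...,0]-.452)<.03)&(abs(P[...,1]+.22)<.06)
print(m.sum(),np.nanmedian(P[m],0),np.nanpercentile(P[m],[2,98],axis=0))
ys,xs=np.where(m);(c,sz,an)=cv2.minAreaRect(P[m][:,:2].astype(np.float32));print(c,sz,an)
E
```

```text
rest [ 0.45531582 -0.22426201] -0.004327490013613171 [[ 9.15240609e-04 -1.32988615e-03]
 [-5.97006308e-04 -9.73380609e-04]
 [-4.05254397e-04  1.42782314e-03]
 [ 8.70200956e-05  8.75443619e-04]]
bar [ 0.45510055 -0.22535973] -0.005468365491377004 [[ 0.00077098 -0.00316095]
 [-0.00075067 -0.00296106]
 [-0.00101486  0.00315652]
 [ 0.00099455  0.00296549]]
1374 [ 0.4554878  -0.2214186   0.07647169] [[ 0.44474406 -0.25910059  0.0728335 ]
 [ 0.4659889  -0.18740085  0.07815304]]
(0.4556047022342682, -0.22401785850524902) (0.07516887784004211, 0.02184172160923481) 89.93241882324219
```

```bash
python3 mv.py 0.4553 -0.2243 0.057 -1.575
```

```text
t 2.42 pos [ 0.4513 -0.2268  0.2608] F [-0.8 -4.   0.1] op 0.996
cmd -0.001 0.005 0.002  0.36 0.43 20.38 rows 4.972407326749421
```

Emit:
{"api": "servo_tool", "payload": {
  "increments": "0 0 0 0.2 0.4 6 8.5;0 0 0 0.2 0.4 12 8.5;0 0 0 0.2 0.4 14 8.5;0 0 0 0.2 0.4 14 8.5;0 0 0 0.2 0.4 14 8.5"
}}

```text
time: 2.83
eef_pos: [0.4544, -0.2143, 0.1154]
tcp_rot: [0.706, 0.708, -0.001, -0.006]
contact_force: [-0.7, 1.5, 0.5]
opening: 0.996
```

```bash
python3 mv.py 0.4553 -0.2243 0.057 -1.575
```

```text
t 2.83 pos [ 0.4544 -0.2143  0.1154] F [-0.7  1.5  0.5] op 0.996
cmd -0.009 -0.007 0.006  -1.04 0.14 5.83 rows 1.445133035205243
```

Emit:
{"api": "servo_tool", "payload": {
  "increments": "0 0 0 0 0 0 8.5;0 0 0 0 0 0 8.5;0 0 0 0 0 0 8.5;0 0 0 0 0 0 8.5;0 0 0 0 0 0 8.5"
}}

```text
time: 3.25
eef_pos: [0.4583, -0.2189, 0.1226]
tcp_rot: [0.707, 0.707, 0.0, 0.002]
contact_force: [-0.7, -0.4, 0.5]
opening: 0.998
```

```bash
python3 mv.py 0.4553 -0.2243 0.057 -1.575
```

```text
t 3.25 pos [ 0.4583 -0.2189  0.1226] F [-0.7 -0.4  0.5] op 0.998
cmd 0.003 0.002 0.004  -0.52 -0.32 6.56 rows 1.6081977647198815
```

Emit:
{"api": "servo_tool", "payload": {
  "increments": "0 0 0 -0.5 -0.3 0 8.5;0 0 0 -0.5 -0.3 0 8.5;0 0 0 -0.5 -0.3 1 8.5;0 0 0 -0.5 -0.3 2 8.5;0 0 0 -0.5 -0.3 3 8.5;0 0 0 -0.5 -0.3 3 8.5;0 0 0 -0.5 -0.3 3 8.5;0 0 0 -0.5 -0.3 3 8.5"
}}

```text
time: 3.92
eef_pos: [0.4543, -0.2233, 0.0905]
tcp_rot: [0.707, 0.707, -0.0, -0.0]
contact_force: [-0.4, -0.3, 0.1]
opening: 0.992
```

```bash
python3 mv.py 0.4553 -0.2243 0.057 -1.575
```

```text
t 3.92 pos [ 0.4543 -0.2233  0.0905] F [-0.4 -0.3  0.1] op 0.992
cmd -0.001 -0.001 0.004  -0.10 0.10 3.35 rows 0.8172583561242983
```

Emit:
{"api": "servo_tool", "payload": {
  "increments": "0 0 0 -0.1 0.1 1 8.5;0 0 0 -0.1 0.1 2 8.5;0 0 0 -0.1 0.1 3 8.5;0 0 0 -0.1 0.1 3.3 8.5;0 0 0 -0.1 0.1 3.3 8.5;0 0 0 -0.1 0.1 3.3 8.5;0 0 0 -0.1 0.1 3.3 8.5"
}}

```text
time: 4.5
eef_pos: [0.4556, -0.2246, 0.0581]
tcp_rot: [0.707, 0.707, 0.0, 0.0]
contact_force: [0.0, 0.5, -0.3]
opening: 0.996
```

```bash
python3 mv.py 0.4553 -0.2243 0.057 -1.575; python3 -c "
from h import *
cap('wrist','w3');cap('side','s3')
a=V('s3').im[230:340,240:360,::-1];cv2.imwrite('pics/s3c.png',cv2.resize(a,(654,600),interpolation=2))"
```

```text
t 4.5 pos [ 0.4556 -0.2246  0.0581] F [ 0.   0.5 -0.3] op 0.996
cmd 0.000 0.000 0.004  0.03 -0.03 0.11 rows 0.03509100669867544
```

View pics/s3c.png

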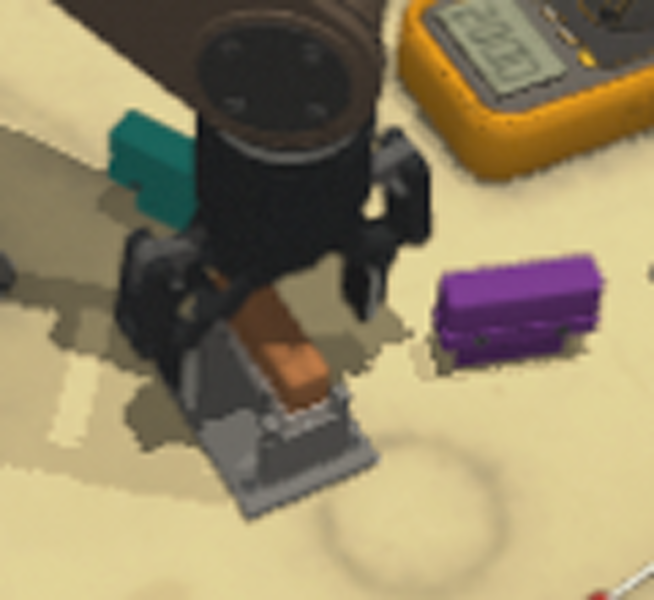

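View pics/w3.png

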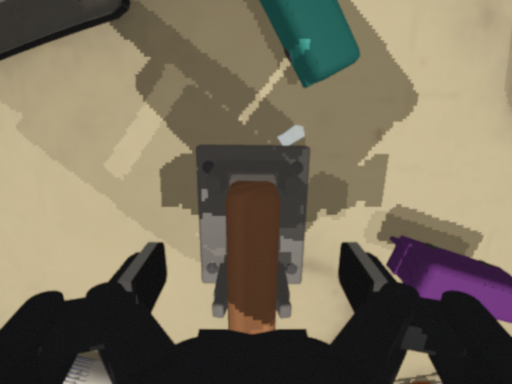

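Emit:
{"api": "servo_tool", "payload": {
  "increments": "0 0 0 0 0 0.1 5;0 0 0 0 0 0.1 3.4;0 0 0 0 0 0.1 2;0 0 0 0 0 0.1 1.5;0 0 0 0 0 0.1 1.5;0 0 0 0 0 0.1 1.5;0 0 0 0 0 0.1 1.5;0 0 0 0 0 0.1 1.5",
  "grip_force": 70
}}

```text
time: 5.27
eef_pos: [0.4556, -0.2246, 0.0571]
tcp_rot: [0.707, 0.707, 0.0, 0.0]
contact_force: [0.7, 0.2, 1.4]
opening: 0.247
```

Emit:
{"api": "servo_tool", "payload": {
  "increments": "0 0 0 0 0 0 1.5;0 0 0 0 0 0 1.5;0 0 0 0 0 0 1.5"
}}

```text
time: 5.52
eef_pos: [0.4556, -0.2246, 0.0571]
tcp_rot: [0.707, 0.707, 0.0, 0.0]
contact_force: [0.8, -0.6, 1.3]
opening: 0.251
```

Emit:
{"api": "servo_tool", "payload": {
  "increments": "0 0 0 0 0 -0.5 1.5;0 0 0 0 0 -2 1.5;0 0 0 0 0 -4 1.5;0 0 0 0 0 -7 1.5;0 0 0 0 0 -10 1.5;0 0 0 0 0 -10 1.5;0 0 0 0 0 -10 1.5"
}}

```text
time: 6.1
eef_pos: [0.4561, -0.225, 0.1586]
tcp_rot: [0.707, 0.707, 0.0, 0.002]
contact_force: [0.0, -0.3, -3.1]
opening: 0.246
```

```bash
python3 mv.py 0.6022 0.171 0.15 -1.749
```

```text
t 6.1 pos [ 0.4561 -0.225   0.1586] F [ 0.  -0.3 -3.1] op 0.246
cmd 0.003 0.002 0.178  39.60 14.62 0.81 rows 10.296490252327029
```

Emit:
{"api": "servo_tool", "payload": {
  "increments": "0 0 0.02 3 1.1 0 1.5;0 0 0.04 7 2.6 0 1.5;0 0 0.06 11 4 0 1.5;0 0 0.08 15 5.5 0 1.5;0 0 0.1 19 7 0 1.5;0 0 0.12 23 8.5 0 1.5;0 0 0.14 27 10 0 1.5;0 0 0.16 31 11.5 0 1.5;0 0 0.178 35 13 0 1.5;0 0 0.178 37.6 14 0 1.5"
}}

```text
time: 6.93
eef_pos: [0.594, 0.1541, 0.1537]
tcp_rot: [0.767, 0.642, -0.002, -0.002]
contact_force: [0.3, -0.7, -2.2]
opening: 0.25
```

Emit:
{"api": "servo_tool", "payload": {
  "increments": "0 0 0 1 0.3 0 1.5;0 0 0 1.5 0.4 0 1.5;0 0 0 1.5 0.4 0 1.5;0 0 0 1.5 0.4 0 1.5;0 0 0 1.5 0.4 0 1.5;0 0 0 1.5 0.4 0 1.5;0 0 0 1.5 0.4 0 1.5;0 0 0 1.5 0.4 0 1.5"
}}

```text
time: 7.6
eef_pos: [0.602, 0.1647, 0.1571]
tcp_rot: [0.768, 0.641, 0.0, 0.0]
contact_force: [0.4, 0.3, -2.9]
opening: 0.247
```

```bash
python3 -c "
from h import *
cap('wrist','w4');cap('side','s4')
a=V('s4').im[100:240,180:330,::-1];cv2.imwrite('pics/s4c.png',cv2.resize(a,(643,600),interpolation=2))";python3 mv.py 0.6022 0.171 0.08 -1.749
```

```text
t 7.7 pos [0.602  0.1651 0.1571] F [ 0.1 -0.1 -1.5] op 0.247
cmd 0.000 -0.000 -0.001  0.59 -0.09 7.71 rows 1.8866715227781978
```

View pics/s4c.png

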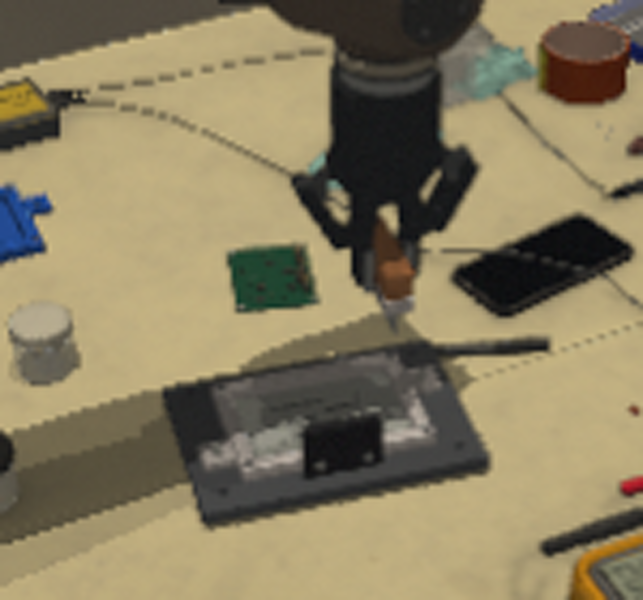

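View pics/w4.png

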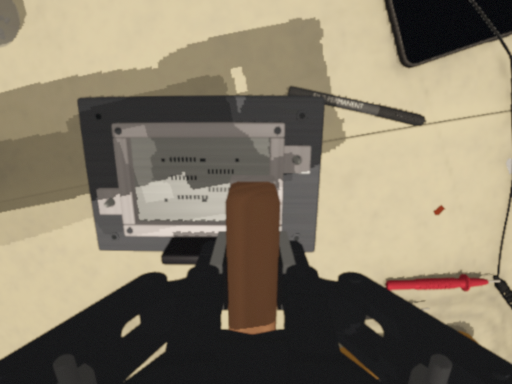

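Emit:
{"api": "servo_tool", "payload": {
  "increments": "0 0 0 0.6 -0.1 1.5 1.5;0 0 0 0.6 -0.1 4 1.5;0 0 0 0.6 -0.1 6.5 1.5;0 0 0 0.6 -0.1 8 1.5;0 0 0 0.6 -0.1 8.5 1.5;0 0 0 0.6 -0.1 8.5 1.5;0 0 0 0.6 -0.1 8.5 1.5;0 0 0 0.6 -0.1 8.5 1.5"
}}

```text
time: 8.37
eef_pos: [0.6034, 0.1718, 0.0738]
tcp_rot: [0.767, 0.641, 0.001, 0.001]
contact_force: [0.6, -0.9, -2.1]
opening: 0.253
```

```bash
python3 mv.py 0.6022 0.171 0.064 -1.749
```

```text
t 8.37 pos [0.6034 0.1718 0.0738] F [ 0.6 -0.9 -2.1] op 0.253
cmd 0.003 -0.001 0.000  -0.10 -0.11 0.98 rows 0.24192217381219092
```

Emit:
{"api": "servo_tool", "payload": {
  "increments": "0 0 0 -0.1 -0.1 0.3 1.5;0 0 0 -0.1 -0.1 0.6 1.5;0 0 0 -0.1 -0.1 0.8 1.5;0 0 0 -0.1 -0.1 1 1.5;0 0 0 -0.1 -0.1 1.15 1.5;0 0 0 -0.1 -0.1 1.2 1.5;0 0 0 -0.1 -0.1 1.2 1.5"
}}

```text
time: 8.95
eef_pos: [0.6011, 0.1709, 0.0606]
tcp_rot: [0.767, 0.641, -0.0, 0.0]
contact_force: [-2.6, -0.4, 3.8]
opening: 0.249
```

Emit:
{"api": "servo_tool", "payload": {
  "increments": "0 0 0 0 0 0.05 1.5;0 0 0 0 0 0.1 1.5;0 0 0 0 0 0.1 1.5"
}}

```text
time: 9.2
eef_pos: [0.6011, 0.1709, 0.0594]
tcp_rot: [0.767, 0.641, 0.0, 0.0]
contact_force: [-3.4, -0.7, 5.2]
opening: 0.247
```

Emit:
{"api": "servo_tool", "payload": {
  "increments": "0 0 0 0 -0.2 0 1.5;0 0 0 0 -0.6 0 1.5;0 0 0 0 -1.1 0 1.5;0 0 0 0 -1.6 0 1.5;0 0 0 0 -2.1 0 1.5;0 0 0 0 -2.6 0 1.5;0 0 0 0 -3.1 0 1.5;0 0 0 0 -3.5 0 1.5;0 0 0 0 -3.5 0 1.5"
}}

```text
time: 9.95
eef_pos: [0.566, 0.1775, 0.0593]
tcp_rot: [0.767, 0.642, 0.0, 0.0]
contact_force: [1.7, 0.7, 5.7]
opening: 0.247
```

```bash
python3 mv.py 0.5116 0.1874 0.0594 -1.749
```

```text
t 9.95 pos [0.566  0.1775 0.0593] F [1.7 0.7 5.7] op 0.247
cmd 0.001 -0.000 0.001  0.02 -5.53 -0.01 rows 1.348792693098448
```

Emit:
{"api": "servo_tool", "payload": {
  "increments": "0 0 0 0 -0.3 0 1.5;0 0 0 0 -0.8 0 1.5;0 0 0 0 -1.3 0 1.5;0 0 0 0 -1.8 0 1.5;0 0 0 0 -2.3 0 1.5;0 0 0 0 -2.8 0 1.5;0 0 0 0 -3.3 0 1.5;0 0 0 0 -3.8 0 1.5;0 0 0 0 -4.3 0 1.5;0 0 0 0 -4.8 0 1.5"
}}

```text
time: 10.78
eef_pos: [0.5197, 0.1858, 0.0596]
tcp_rot: [0.767, 0.642, 0.001, 0.001]
contact_force: [3.9, -1.1, 5.8]
opening: 0.248
```

Emit:
{"api": "servo_tool", "payload": {
  "increments": "0 0 0 0 -0.5 0 1.5;0 0 0 0 -0.6 0 1.5;0 0 0 0 -0.6 0 1.5;0 0 0 0 -0.6 0 1.5"
}}

```text
time: 11.12
eef_pos: [0.5132, 0.1869, 0.0593]
tcp_rot: [0.767, 0.642, 0.001, 0.0]
contact_force: [2.0, -0.2, 4.3]
opening: 0.249
```

```bash
python3 mv.py 0.5116 0.1874 0.0594 -1.749; python3 -c "
from h import *
cap('side','s5')
a=V('s5').im[100:240,180:330,::-1];cv2.imwrite('pics/s5c.png',cv2.resize(a,(643,600),interpolation=2))"
```

```text
t 11.12 pos [0.5132 0.1869 0.0593] F [ 2.  -0.2  4.3] op 0.249
cmd 0.001 -0.001 0.000  0.02 -0.17 -0.01 rows 0.04076920021547531
```

View pics/s5c.png

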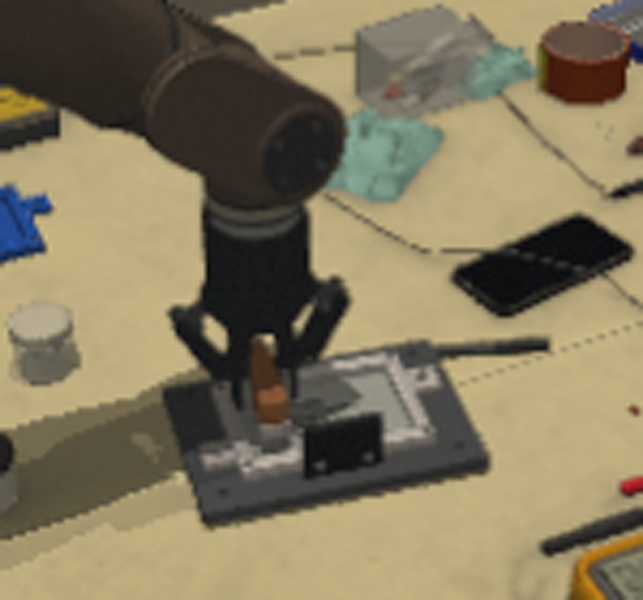

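Emit:
{"api": "servo_tool", "payload": {
  "increments": "0 0 0 0 0 -0.3 1.5;0 0 0 0 0 -1 1.5;0 0 0 0 0 -2.5 1.5;0 0 0 0 0 -5 1.5;0 0 0 0 0 -8 1.5;0 0 0 0 0 -10 1.5;0 0 0 0 0 -10 1.5;0 0 0 0 0 -10 1.5"
}}

```text
time: 11.83
eef_pos: [0.512, 0.1867, 0.1582]
tcp_rot: [0.767, 0.642, -0.001, -0.001]
contact_force: [-0.1, -0.4, -3.4]
opening: 0.245
```

```bash
python3 mv.py 0.4555 -0.2245 0.157 -1.572
```

```text
t 11.83 pos [0.512  0.1867 0.1582] F [-0.1 -0.4 -3.4] op 0.245
cmd -0.002 0.000 -0.177  -41.47 1.71 0.14 rows 10.122534733036836
```

Emit:
{"api": "servo_tool", "payload": {
  "increments": "0 0 -0.02 -2.5 0.1 0 1.5;0 0 -0.04 -6 0.2 0 1.5;0 0 -0.06 -10 0.4 0 1.5;0 0 -0.08 -14 0.6 0 1.5;0 0 -0.1 -18 0.8 0 1.5;0 0 -0.12 -22 0.9 0 1.5;0 0 -0.14 -26 1.1 0 1.5;0 0 -0.16 -30 1.3 0 1.5;0 0 -0.177 -34 1.5 0 1.5;0 0 -0.177 -37 1.6 0 1.5"
}}

```text
time: 12.67
eef_pos: [0.4606, -0.1816, 0.1555]
tcp_rot: [0.708, 0.706, -0.001, -0.003]
contact_force: [1.7, -0.2, -0.9]
opening: 0.248
```

Emit:
{"api": "servo_tool", "payload": {
  "increments": "0 0 0 -1.5 0 0 1.5;0 0 0 -2 0 0 1.5;0 0 0 -2 0 0 1.5;0 0 0 -2 0 0 1.5;0 0 0 -2 0 0 1.5;0 0 0 -2 0 0 1.5;0 0 0 -2 0 0 1.5;0 0 0 -2 0 0 1.5"
}}

```text
time: 13.33
eef_pos: [0.4637, -0.1995, 0.1589]
tcp_rot: [0.707, 0.707, 0.0, -0.0]
contact_force: [0.6, 0.6, -2.2]
opening: 0.249
```

```bash
python3 mv.py 0.4555 -0.2245 0.157 -1.572; python3 -c "
from h import *
cap('wrist','w6');cap('side','s6')"
```

```text
t 13.33 pos [ 0.4637 -0.1995  0.1589] F [ 0.6  0.6 -2.2] op 0.249
cmd 0.000 -0.000 0.002  -2.50 -0.82 0.19 rows 0.6431134020086706
```

View pics/w6.png

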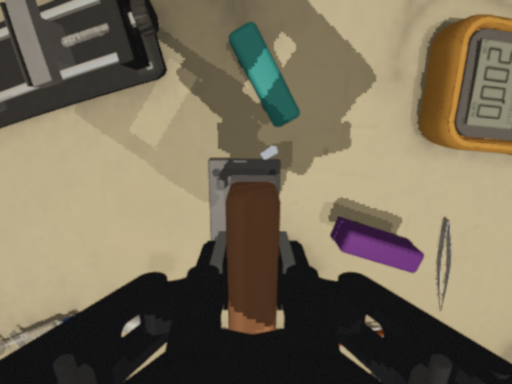

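View pics/s6.png

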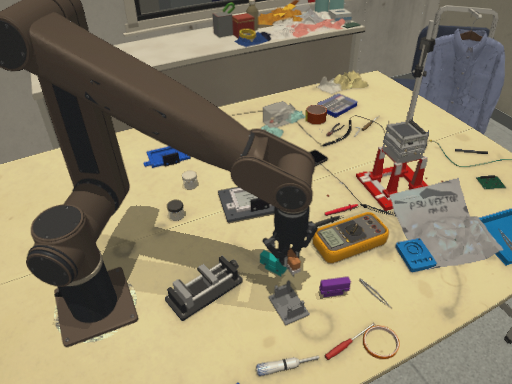

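Emit:
{"api": "servo_tool", "payload": {
  "increments": "0 0 0 -1 -0.4 0 1.5;0 0 0 -2 -0.8 1 1.5;0 0 0 -2.5 -0.8 2.5 1.5;0 0 0 -2.5 -0.8 4 1.5;0 0 0 -2.5 -0.8 4.5 1.5;0 0 0 -2.5 -0.8 4.5 1.5;0 0 0 -2.5 -0.8 4.5 1.5;0 0 0 -2.5 -0.8 4.5 1.5"
}}

```text
time: 14.1
eef_pos: [0.4559, -0.2259, 0.1146]
tcp_rot: [0.708, 0.707, 0.0, 0.001]
contact_force: [0.2, 0.1, -1.5]
opening: 0.251
```

```bash
python3 mv.py 0.4555 -0.2245 0.058 -1.571
```

```text
t 14.1 pos [ 0.4559 -0.2259  0.1146] F [ 0.2  0.1 -1.5] op 0.251
cmd 0.001 0.001 -0.001  0.15 -0.04 5.66 rows 1.380670466783089
```

Emit:
{"api": "servo_tool", "payload": {
  "increments": "0 0 0 0.1 0 0.8 1.5;0 0 0 0.1 0 1.8 1.5;0 0 0 0.1 0 2.8 1.5;0 0 0 0.1 0 3.6 1.5;0 0 0 0.1 0 4.2 1.5;0 0 0 0.1 0 4.6 1.5;0 0 0 0.1 0 4.6 1.5;0 0 0 0.1 0 4.6 1.5"
}}

```text
time: 14.77
eef_pos: [0.4554, -0.2243, 0.0676]
tcp_rot: [0.707, 0.707, -0.0, -0.0]
contact_force: [-0.7, -0.2, -1.5]
opening: 0.25
```

```bash
python3 mv.py 0.4555 -0.2245 0.0572 -1.571
```

```text
t 14.77 pos [ 0.4554 -0.2243  0.0676] F [-0.7 -0.2 -1.5] op 0.25
cmd -0.000 -0.000 -0.001  -0.02 0.01 1.04 rows 0.2532755795087135
```

Emit:
{"api": "servo_tool", "payload": {
  "increments": "0 0 0 0 0 0.3 1.5;0 0 0 0 0 0.6 1.5;0 0 0 0 0 0.85 1.5;0 0 0 0 0 1 1.5;0 0 0 0 0 1.05 1.5;0 0 0 0 0 1.05 1.5;0 0 0 0 0 1.05 1.5"
}}

```text
time: 15.35
eef_pos: [0.4556, -0.2244, 0.0575]
tcp_rot: [0.707, 0.707, -0.0, 0.0]
contact_force: [-1.1, 0.5, -1.3]
opening: 0.25
```

```bash
python3 -c "
from h import *
cap('wrist','w7');cap('side','s7')
s=ctrl.get_state();print(s['eef_pos'],s['contact_force'])
a=V('s7').im[230:340,240:360,::-1];cv2.imwrite('pics/s7c.png',cv2.resize(a,(654,600),interpolation=2))"
```

```text
[ 0.45559914 -0.22441925  0.05751715] [-0.96350365  0.37467263 -1.68130968]
```

View pics/s7c.png

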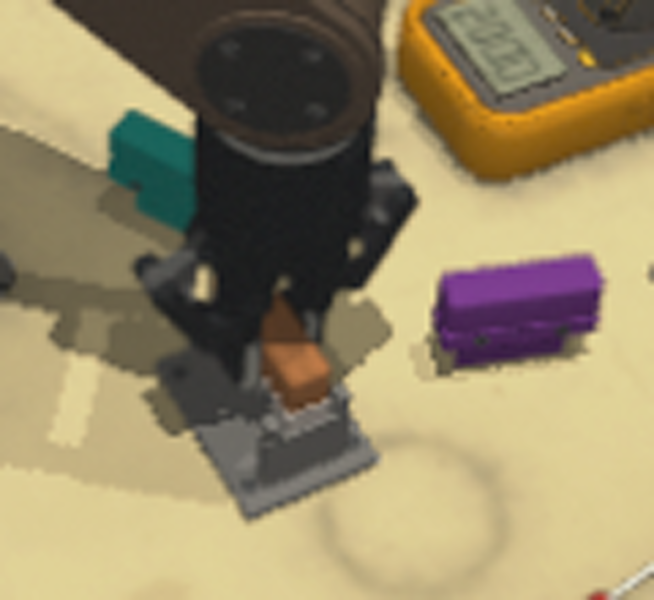

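Emit:
{"api": "servo_tool", "payload": {
  "increments": "0 0 0 0 0 0.05 1.5;0 0 0 0 0 0.05 1.5;0 0 0 0 0 0.05 2.4;0 0 0 0 0 0.05 3.2;0 0 0 0 0 0.05 4.5;0 0 0 0 0 0.05 6;0 0 0 0 0 0.05 8;0 0 0 0 0 0.05 8.5;0 0 0 0 0 0.05 8.5;0 0 0 0 0 0.05 8.5"
}}

```text
time: 16.28
eef_pos: [0.4555, -0.2243, 0.0569]
tcp_rot: [0.707, 0.707, -0.0, 0.0]
contact_force: [-0.0, 0.2, 1.2]
opening: 0.995
```

Emit:
{"api": "servo_tool", "payload": {
  "increments": "0 0 0 0 0 0 8.5;0 0 0 0 0 0 8.5;0 0 0 0 0 -1 8.5;0 0 0 0 0 -3 8.5;0 0 0 0 0 -6 8.5;0 0 0 0 0 -10 8.5;0 0 0 0 0 -12 8.5;0 0 0 0 0 -12 8.5;0 0 0 0 0 -12 8.5;0 0 0 0 0 -12 8.5"
}}

```text
time: 17.12
eef_pos: [0.455, -0.224, 0.1764]
tcp_rot: [0.707, 0.707, -0.0, -0.001]
contact_force: [-0.0, -0.4, 0.1]
opening: 0.997
```

```bash
python3 -c "
from fit import *
cap('wrist','w8');cap('side','s8')
s=ctrl.get_state();print(s['eef_pos'],s['contact_force'],s['opening'])
v=V('w8');P=v.cloud()
m=(abs(P[...,2]-.078)<.008)&(abs(P[...,0]-.452)<.03)&(abs(P[...,1]+.22)<.06)
print(m.sum(),np.nanmedian(P[m],0),cv2.minAreaRect(P[m][:,:2].astype(np.float32)))
a=V('s8').im[230:340,240:360,::-1];b=v.im[80:260,170:350,::-1];cv2.imwrite('pics/s8c.png',np.hstack([cv2.resize(a,(400,400),interpolation=2),cv2.resize(b,(400,400),interpolation=2)]))"; python3 mv.py 0.5464 0.122 0.16 -0.1785
```

```text
[ 0.45455299 -0.22360294  0.17517933] [ 0.59237522  0.39390745 -0.3242325 ] 0.9932797247775706
2404 [ 0.45523935 -0.22069552  0.07652755] ((0.4555884897708893, -0.22396329045295715), (0.07534949481487274, 0.02199566923081875), 89.44563293457031)
t 17.22 pos [ 0.4546 -0.2236  0.1752] F [ 0.6  0.4 -0.3] op 0.993
cmd -0.001 -0.004 -1.393  34.57 9.16 1.57 rows 11.610614330167992
```

View pics/s8c.png

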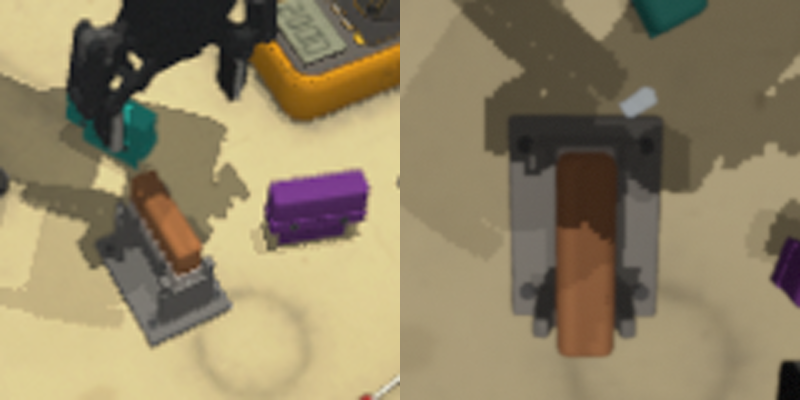

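Emit:
{"api": "servo_tool", "payload": {
  "increments": "0 0 -0.12 3 0.8 -1 8.5;0 0 -0.24 6 1.6 -2 8.5;0 0 -0.36 9 2.4 -3 8.5;0 0 -0.48 12 3.2 -3 8.5;0 0 -0.6 15 4 -3 8.5;0 0 -0.72 18 4.8 -3 8.5;0 0 -0.84 21 5.6 -3 8.5;0 0 -0.96 24 6.4 -3 8.5;0 0 -1.08 27 7.2 -3 8.5;0 0 -1.2 30 8 -3 8.5"
}}

```text
time: 18.05
eef_pos: [0.5351, 0.0772, 0.205]
tcp_rot: [0.182, 0.983, -0.0, -0.002]
contact_force: [-0.4, 0.7, 0.4]
opening: 0.992
```

```bash
python3 mv.py 0.5466 0.1221 0.2 -0.1785
```

```text
t 18.05 pos [0.5351 0.0772 0.205 ] F [-0.4  0.7  0.4] op 0.992
cmd -0.001 -0.003 -0.187  0.53 4.61 0.50 rows 1.560866784948431
```

Emit:
{"api": "servo_tool", "payload": {
  "increments": "0 0 -0.1 0.2 2 0.2 8.5;0 0 -0.18 0.5 4 0.5 8.5;0 0 -0.187 0.5 4.5 0.5 8.5;0 0 -0.187 0.5 4.5 0.5 8.5;0 0 -0.187 0.5 4.5 0.5 8.5;0 0 -0.187 0.5 4.5 0.5 8.5;0 0 -0.187 0.5 4.5 0.5 8.5;0 0 -0.187 0.5 4.5 0.5 8.5"
}}

```text
time: 18.72
eef_pos: [0.5475, 0.1184, 0.202]
tcp_rot: [0.093, 0.996, -0.0, 0.0]
contact_force: [0.5, -0.7, -0.6]
opening: 0.994
```

```bash
python3 -c "
from fit import *
cap('wrist','w9')"; python3 mv.py 0.5466 0.1221 0.12 -0.1785
```

```text
t 18.77 pos [0.5475 0.1185 0.2021] F [0.3 0.2 0.3] op 0.999
cmd -0.000 0.000 -0.008  0.16 0.34 8.21 rows 2.0036711498456743
```

View pics/w9.png

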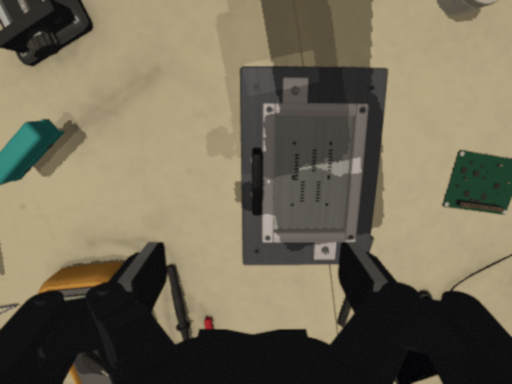

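```bash
python3 - <<'E'
from fit import *
v=V('w9');P=v.cloud()
m=(abs(P[...,2]-.066)<.008)&(abs(P[...,0]-.5466)<.05)&(abs(P[...,1]-.122)<.03)
print(m.sum(),np.nanmedian(P[m],0),cv2.minAreaRect(P[m][:,:2].astype(np.float32)))
a=v.im[60:275,230:400,::-1];cv2.imwrite('pics/w9c.png',cv2.resize(a,(474,600),interpolation=2))
E
```

```text
675 [0.54393246 0.12230979 0.06446811] ((0.5450896620750427, 0.12201392650604248), (0.009510711766779423, 0.05877402424812317), 79.85121154785156)
```

View pics/w9c.png

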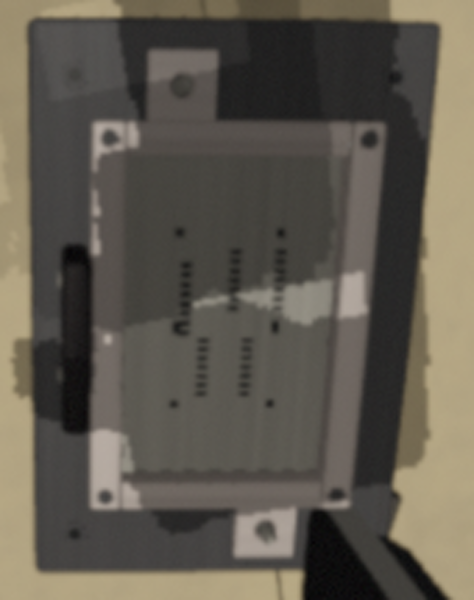

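Emit:
{"api": "servo_tool", "payload": {
  "increments": "0 0 -0.008 0.2 0.3 2 8.5;0 0 -0.008 0.2 0.3 5 8.5;0 0 -0.008 0.2 0.3 8 8.5;0 0 -0.008 0.2 0.3 10 8.5;0 0 -0.008 0.2 0.3 11 8.5;0 0 -0.008 0.2 0.3 11 8.5;0 0 -0.008 0.2 0.3 11 8.5;0 0 -0.008 0.2 0.3 11 8.5"
}}

```text
time: 19.43
eef_pos: [0.5475, 0.1226, 0.0938]
tcp_rot: [0.088, 0.996, 0.0, 0.002]
contact_force: [0.0, 0.8, 1.1]
opening: 0.995
```

```bash
python3 mv.py 0.5457 0.1220 0.051 -0.1785
```

```text
t 19.43 pos [0.5475 0.1226 0.0938] F [0.  0.8 1.1] op 0.995
cmd 0.001 0.003 0.001  0.18 -0.09 4.28 rows 1.0455797419914759
```

Emit:
{"api": "servo_tool", "payload": {
  "increments": "0 0 0 0.2 -0.1 1 8.5;0 0 0 0.2 -0.1 2 8.5;0 0 0 0.2 -0.1 3 8.5;0 0 0 0.2 -0.1 3.8 8.5;0 0 0 0.2 -0.1 4.2 8.5;0 0 0 0.2 -0.1 4.2 8.5;0 0 0 0.2 -0.1 4.2 8.5;0 0 0 0.2 -0.1 4.2 8.5"
}}

```text
time: 20.1
eef_pos: [0.5443, 0.122, 0.0502]
tcp_rot: [0.088, 0.996, 0.0, 0.0]
contact_force: [0.7, 0.7, -0.1]
opening: 0.994
```

```bash
python3 -c "
from fit import *
cap('wrist','w10');cap('side','s10')
a=V('s10').im[150:230,205:305,::-1];b=V('w10').im[:,100:400,::-1];cv2.imwrite('pics/s10c.png',np.hstack([cv2.resize(a,(400,320),interpolation=2),cv2.resize(b,(400,320),interpolation=2)]))"; python3 mv.py 0.5457 0.1220 0.051 -0.1785
```

```text
t 20.2 pos [0.5445 0.122  0.0505] F [-0.  -1.  -0.2] op 0.993
cmd 0.000 0.001 0.002  -0.12 0.02 -0.05 rows 0.03259353208029093
```

View pics/s10c.png

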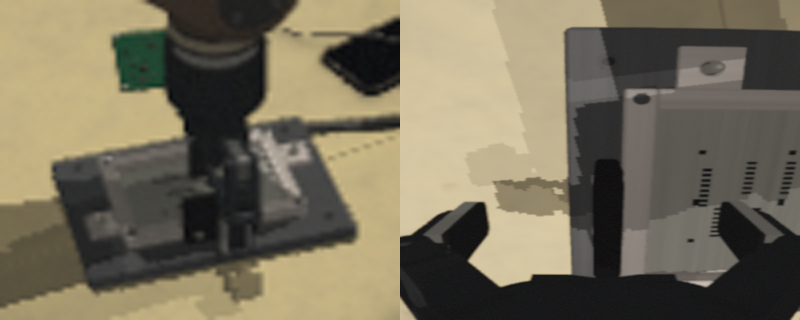

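Emit:
{"api": "servo_tool", "payload": {
  "increments": "0 0 0 -0.1 0 -0.1 5;0 0 0 -0.1 0 -0.1 3;0 0 0 -0.1 0 -0.1 2;0 0 0 -0.1 0 -0.1 1.2;0 0 0 -0.1 0 -0.1 0.8;0 0 0 -0.1 0 -0.1 0.4;0 0 0 -0.1 0 -0.1 0.2;0 0 0 -0.1 0 -0.1 0.2;0 0 0 -0.1 0 -0.1 0.2;0 0 0 -0.1 0 -0.1 0.2",
  "grip_force": 40
}}

```text
time: 21.03
eef_pos: [0.545, 0.1222, 0.051]
tcp_rot: [0.089, 0.996, 0.0, 0.0]
contact_force: [-1.0, 3.0, 1.1]
opening: 0.109
```

Emit:
{"api": "servo_tool", "payload": {
  "increments": "0 0 0 0 0 0 0.2;0 0 0 0 0 0 0.2;0 0 0 0 0 0 0.2;0 0 0 0 0 0 0.2",
  "grip_force": 110
}}

```text
time: 21.37
eef_pos: [0.5452, 0.1221, 0.0512]
tcp_rot: [0.088, 0.996, 0.0, 0.0]
contact_force: [-0.7, 3.8, 2.0]
opening: 0.096
```

```bash
python3 mv.py 0.5457 0.1220 0.051 -0.1785;python3 -c "
from fit import *
s=ctrl.get_state();print(s['wrist_torque'])
cap('wrist','w11')"
```

```text
t 21.37 pos [0.5452 0.1221 0.0512] F [-0.7  3.8  2. ] op 0.096
cmd 0.001 0.000 0.001  -0.05 0.00 0.02 rows 0.013996576737305502
[ 0.54440732  0.09424176 -0.21429208]
```

View pics/w11.png

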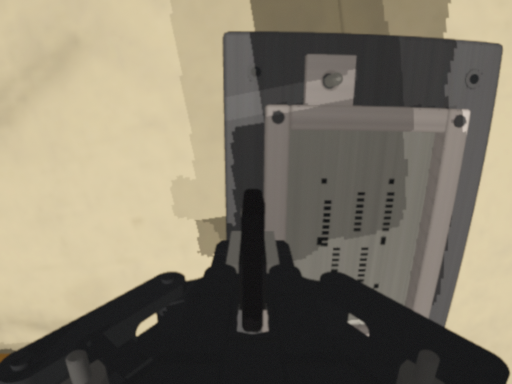

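Emit:
{"api": "servo_tool", "payload": {
  "increments": "0 0 0 0 0.04 0 0.2;0 0 0 0 0.04 -0.2 0.2;0 0 0 0 0.04 -0.4 0.2;0 0 0 0 0.04 -0.7 0.2;0 0 0 0 0.04 -1 0.2;0 0 0 0 0.04 -1 0.2"
}}

```text
time: 21.92
eef_pos: [0.5448, 0.1221, 0.0612]
tcp_rot: [0.088, 0.996, -0.0, -0.0]
contact_force: [0.3, 2.6, -1.7]
opening: 0.096
```

```bash
python3 mv.py 0.5457 0.1220 0.051 -0.1785;python3 -c "
from fit import *
s=ctrl.get_state();print(s['wrist_torque'])
cap('wrist','w12');cap('side','s12')
v=V('w12');P=v.cloud()
m=(P[...,2]>.024)&(P[...,2]<.06)
for n,(u,w) in dict(tl=(300,118),tr=(440,120),br=(440,200),bl=(278,190),foil=(330,150)).items(): print(n,P[w,u])
a=V('s12').im[150:230,205:305,::-1];b=V('w12').im[:,100:512,::-1];cv2.imwrite('pics/s12c.png',np.hstack([cv2.resize(a,(400,320),interpolation=2),cv2.resize(b,(400,373)[:2],interpolation=2)[:320]]))"
```

```text
t 21.92 pos [0.5448 0.1221 0.0612] F [ 0.3  2.6 -1.7] op 0.096
cmd -0.000 -0.001 0.002  -0.09 0.00 1.02 rows 0.24940647161433344
[ 0.4192597  -0.2026043  -0.22716051]
tl [0.48323194 0.15543618 0.04151959]
tr [0.49547327 0.22523572 0.04103683]
br [0.53807484 0.22500875 0.04088754]
bl [0.51743645 0.13945878 0.0404542 ]
foil [0.50311814 0.17066791 0.03077853]
```

View pics/s12c.png

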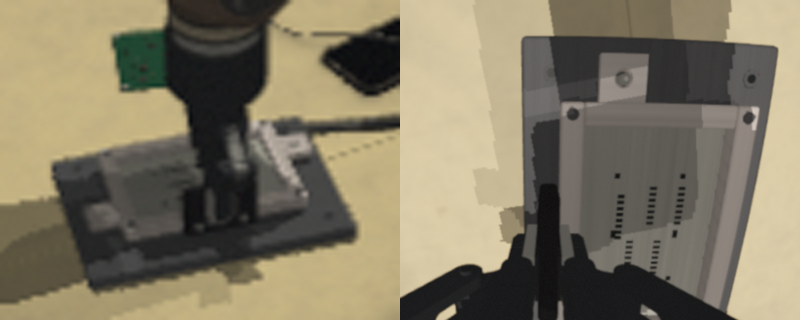

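Emit:
{"api": "servo_tool", "payload": {
  "increments": "0 0 0 0 0 -0.4 0.2;0 0 0 0 0 -0.9 0.2;0 0 0 0 0 -1.5 0.2;0 0 0 0 0 -2.2 0.2;0 0 0 0 0 -3 0.2;0 0 0 0 0 -4 0.2;0 0 0 0 0 -5 0.2;0 0 0 0 0 -6 0.2;0 0 0 0 0 -7 0.2;0 0 0 0 0 -8 0.2"
}}

```text
time: 22.85
eef_pos: [0.5451, 0.1222, 0.1423]
tcp_rot: [0.088, 0.996, -0.0, 0.0]
contact_force: [-0.5, 0.1, -1.6]
opening: 0.095
```

Emit:
{"api": "servo_tool", "payload": {
  "increments": "0 0 0 0 0 -0.6 0.2;0 0 0 0 0 -1 0.2;0 0 0 0 0 -1 0.2;0 0 0 0 0 -1 0.2;0 0 0 0 0 -1 0.2;0 0 0 0 0 -1 0.2;0 0 0 0 0 -1 0.2;0 0 0 0 0 -1 0.2;0 0 0 0 0 -1 0.2"
}}

```text
time: 23.6
eef_pos: [0.5449, 0.1222, 0.1506]
tcp_rot: [0.088, 0.996, -0.0, -0.0]
contact_force: [1.5, -0.7, -2.3]
opening: 0.099
```

```bash
python3 mv.py 0.545 0.1220 0.151 -0.1785;python3 -c "
from fit import *
s=ctrl.get_state();print(s['dq'].round(4))
cap('wrist','w13');cap('side','s13')
v=V('w13');P=v.cloud()
for n,(u,w) in dict(tl=(300,118),tr=(440,120),br=(440,200),bl=(278,190),foil=(330,150)).items(): print(n,P[w,u])
"
```

```text
t 23.6 pos [0.5449 0.1222 0.1506] F [ 1.5 -0.7 -2.3] op 0.099
cmd -0.000 -0.001 0.002  -0.02 -0.02 -0.04 rows 0.01482818643460014
[ 0.0015 -0.0024 -0.0039  0.0007  0.0001  0.0006]
tl [0.48325176 0.15548305 0.13119201]
tr [0.49555581 0.22544565 0.13024729]
br [0.53776459 0.22455636 0.13114985]
bl [0.51728873 0.1395138  0.1304659 ]
foil [0.5031095  0.17069029 0.12044624]
```

View pics/s13.png

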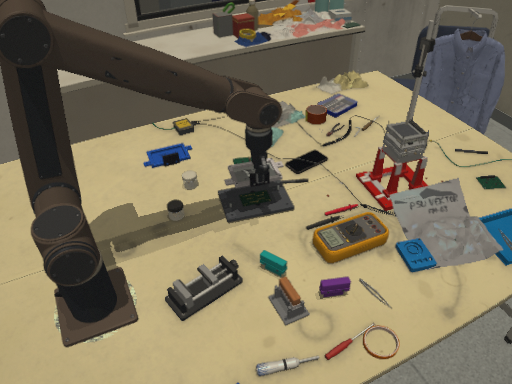

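View pics/w13.png

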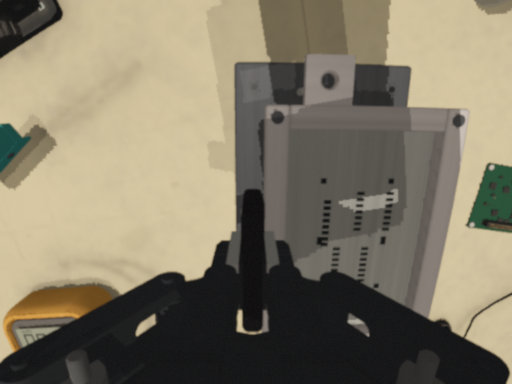

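```bash
python3 -c "
from plant import ctrl
print(ctrl.sign_off())"
```

```text
the job is handed in; nothing more can be done
None
```

I made the dry stroke, put the squeegee back in its rest, lifted the stencil off its pins and handed the job in at about 24 s. The sign-off gave no verdict.

- **Stroke:** I drew the blade from about +45 mm to −44 mm along the stencil in one stroke. The vertical push was about 6–8 N at each reading, which is roughly 4 mm of spring. That comes from the wrist force and tool height, since the spring itself can't be read. I had force readings only at the pauses, not all along the stroke.
- **Squeegee:** after I let go, the bar measured within about 1 mm of where it started, upright in its rest. It was still there in the last side view.
- **Stencil:** it is held by the black lug at 110 N grip, with its underside about 98 mm above the base top. The frame heights I checked agree within 1 mm, so it is level. The arm was still, and the stencil is square over the base to within a few millimetres.
- **Bystanders:** the arm never went near the jar, the tweezers or the loaded board, and they looked unmoved in the last pictures. I did not measure their positions.

No check failed. One small disagreement: the lug measured about 1.5 mm nearer the robot than the first stencil fit predicted. That is close to the 1 mm of play on the pins.

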